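# Pull the red snap cap off the control box with the hook puller

### The arm

A 6-joint arm with a two-finger parallel gripper is mounted at the origin on a cart in front of the work surface, level with it; the furniture and walls round the work are solid. World frame = base frame: x ahead of the robot, y to its left, z up, the work surface at z = 0. Lengths are in m, angles in degrees, forces in N, time in s.
With the tool pointing down it reaches from about 0.35 to 0.975 m from the base axis. Payload 7.1 kg.
Tool frame: the origin (TCP) lies at the very end of the fingers, on their centre line; the grasp point (between the pads) lies 19 mm behind it (manip.hold_point_z is the distance from the TCP to the grasp point, in m); z points along the fingers, y is the line along which they close (so a half turn about z gives the same grasp; the last joint's range is limited). The gripper opens to 88 mm and grips with 3 to 60 N. Pads are 20 mm wide; open, the fingers measure 115 mm over their backs; the gripper's body (75 mm by 178 mm) begins 61 mm behind the grasp point.
Start: joints at [-1.089, 24.242, 93.386, -0, 62.372, -1.089], TCP at [0.625, 0, 0.223] pointing down, gripper open.
Joint ranges: [-172.04, 172.04], [-51.8, 120.97], [4.93, 147.93], [-75.15, 255.16], [6.16, 154.13], [-145.62, 145.62]. Speed limits (degrees/s): [136.94, 136.94, 172.46, 180, 180, 180].

### API

Orientations are given as [roll, pitch, yaw] about the fixed x, y, z axes, in that order (R = Rz(yaw) Ry(pitch) Rx(roll)).
In Python, from station import manip gives the robot as it stands.
- The arm moves only by the tool apply_moves, never from a script. Its argument "targets" is a list of rows, each an object of numbers: "tx", "ty", "tz": the shift along the tool's x, y, z in cm; "twist": the turn about the tool's z in rad; "gripper": the opening, from 0 (shut) to 1 (fully open). In form: [{"tx": .., "ty": .., "tz": .., "twist": .., "gripper": ..}, ...]. A call has 1 to 10 rows; each row shifts and turns the commanded pose from where the row before left it, along the tool's axes as they then stand; what a row does not reach is not made up. A row lasts 1/12 s, in which the tool goes at most 41.7 mm and 7.16 degrees, less where a joint would pass 70% of its speed; a pose out of reach is approached as far as the arm can. A call is refused whole if a number of a shift passes 4.17 or a number of a turn 0.125, either way. A call with a gripper value outside its range is refused whole. The fingers move at their own pace and stop on an object; "grip_force" is the grip in N (left out, the last holds). Time passes only in rows, so rows that do not move let the fingers close. It gives the time, the measured TCP pose, the force, the opening and the grip force at its end, in the units of the state.
- manip.read_state(): the state, without advancing time (a new reading comes with each control period).
- manip.capture(name): name is "scene" or "side" or "wrist"; returns a dict with "pixels" (420x560x3 uint8, red, green, blue), "vertical_fov" (degrees; the focal length in pixels is half the picture's height over the tangent of half this angle, whatever the lens; pixels are square), "cx", "cy" (the principal point, pixels), "k1" (the pictures are not rectified: a ray, as slopes to the right and down, at radius r is drawn at 1 + k1 r^2 times it, then the intrinsics apply), "pose" (4x4, takes a point from camera to world coordinates). Camera axes: x right, y up, looking along -z (the intrinsics and any distortion apply to the point x, -y, -z); pixel columns grow to the right and rows downward; lengths in m; the calibration is good to about 2 mm. A picture is of the moment at which its call begins. There is no depth.
- manip.close_job(): hands the job in; it is judged then, once.
The state is a dict: "time": time; "joint_pos": joint angles; "joint_velocities": joint speeds; "joint_torque": joint torques, N m; "position": TCP position; "tool_rot": TCP orientation; "contact_force": force on the tool from outside, world axes, zero at the start; "wrist_torque": the same for the moment, N m; "gripper_width": finger opening in m; "grasp_force": force on a finger pad.
Only numpy, scipy, OpenCV 4.12 (cv2) and the standard library are available. Lean on these libraries where they do the work, as an engineer would, in place of code of your own. Each camera call takes 0.05 s, during which the arm holds its last target. There are 200 camera calls.

### The job

Take the orange-handled puller off its hanger, hook its fork under the snug red cap on the grey control box, pull the cap straight up until it pops off, and stand the puller upright in the blue tray with the cap in the tray too (it may stay on the fork). Use only the puller on the cap, be gentle with the box's cushioned top and the cap, and leave the grey cap and everything else alone.

Things in the scene. Friction and masses are not known exactly. Their poses are not given: they have to be found in the camera images.
- puller: C-shaped hand puller, 0.2 kg, hanging upright. Origin on its handle's axis, z up, x = the way the fork prongs point. Orange handle 22 (x) x 18 (y) mm, from 22 mm below to 30 mm above the origin. A flat fork lies under it, 4 mm thick, 41 mm wide, x = -37 to +16 mm; its slot, 27 mm wide and centred under the handle, is open at the tips and closed behind x = -11 mm.
- puller_sleeve (a point): Lower end of the puller's sleeve, at x = -30, z = -82 mm of the puller. The fork's upright (front face x = -27 mm; sleeve's x = -24 mm) slides in it. How far it is drawn out differs each time and is not measured: the fork's underside lies 92 to 122 mm below the puller's origin. Tight friction keeps it as set. Set down on a level surface, the puller stands on its fork.
- puller_collar (a point): Centre of the underside of the puller's collar plate (x = -27 to +15 mm, 30 mm wide, 22 to 26 mm below the origin), which rests on the hanger's rails. Under it a 10 mm square shank, then an arm (46 to 54 mm below the origin) back to the sleeve; the black thumb knob behind the sleeve reaches x = -49 mm.
- hanger: Fixed tool hanger, 120 mm high. Origin on the bench straight under the puller's axis as it hangs; x points to the back post and is also the hanging puller's x. Foot 90 x 76 mm.
- hanger_rails (a point): Level of the rails' tops, over the hanger's origin. Two rails 6 mm thick, x = -28 to +54 mm of the hanger, with a 14 mm slot between them open to -x. To take the puller out, lift it 5 to 8 mm (the arm below allows 14), then draw it at least 50 mm along the hanger's -x before raising it.
- control_box: Fixed grey box 120 (x) x 125 (y) mm, top at 45 mm. Origin: centre of its underside, x away from the robot. Two posts of 19.4 mm diameter at x = +10, y = +30 and -30 mm carry the caps; which cap is on which post varies.
- plate_front (a point): Point on the box's top plate at x = -45 mm of the box, 45 mm above the bench. The plate (116 x 121 mm) is cushioned: it gives about 0.17 mm per N, 4 mm at most. In front of the caps (towards -x) it is bare for 45 mm.
- red_cap: Red snap cap, 22 mm high, body 30 mm across, foot flange 40 to 43 mm across and 4 mm thick. Origin: centre of its underside, z up. Seated, the underside is 7 mm above the top plate, with only the post in that gap. A spring catch lets go at about 8 to 18 N of upward pull within 5 mm of travel.
- red_cap_top (a point): Centre of the red cap's top face, 22 mm above its underside. The cap must rise 20 mm to clear its post; it weighs about 30 g and once off lies loose on the fork.
- grey_cap: Grey snap cap of the same shape on the other post, 60 mm away; to be left alone. Origin: centre of its underside.
- tray: Fixed shallow blue tray 115 (x) x 105 (y) mm, walls 4 mm thick and 14 mm high, floor 4 mm above the bench. Origin: centre of its underside.
- calculator: Calculator 116 x 68 x 12 mm lying on the bench at the right, bystander. Origin: centre of its underside.
- screwdriver: Screwdriver with orange handle, 198 x 25 x 25 mm, lying at the left, bystander. Origin: under its middle.
- marker_pen: Felt marker 133 x 13 x 15 mm lying behind, bystander. Origin: under its middle.
- tape_roll: Roll of tape 66 mm across, 18 mm high, lying behind at the right, bystander. Origin: centre of its underside.
There are look-alikes about, which are no part of the job. What is shaped like the puller but yellow is not meant.

How it is judged:
By the outcome, as a careful person would: the job done as asked, in the order asked, and still so for the second after the job is handed in, with the robot touching nothing.
It also fails if it takes over 69 s, if anything falls off the work surface, if the arm or the gripper's body presses on something with over 40 N, if the wrist force passes 120 N, or if a joint passes its speed limit or range.

## Working session

There is one attempt and no reset: what is moved stays moved. The work goes in short steps, Python scripts to look and compute and a tool call to move; the robot and the scene stay as the last step left them, time stands still between calls to the robot, and variables do not carry over. Pictures are saved under pics/ and viewed, at most 10 in all, crops included, and the job is handed in when it is done.

Besides the shell and the picture viewer there is one more tool, called after "Request:" as name([rows], argument=value, ...), one row to a line, values as JSON. apply_moves: Moves the arm, as the interface text tells. Its arguments: {"type":"object","properties":{"targets":{"type":"array","items":{"type":"object","properties":{"tx":{"type":"number"},"ty":{"type":"number"},"tz":{"type":"number"},"twist":{"type":"number"},"gripper":{"type":"number"}}}},"grip_force":{"type":"number"}},"required":["targets"]}

```bash
mkdir -p pics; cat > h.py <<'E'
import numpy as np, cv2
from station import manip
def cap(n,f=None):
    c=manip.capture(n)
    if f: cv2.imwrite(f'pics/{f}.png',cv2.cvtColor(c['pixels'],cv2.COLOR_RGB2BGR))
    return c
def K(c):
    f=c['pixels'].shape[0]/2/np.tan(np.radians(c['vertical_fov'])/2)
    return np.array([[f,0,c['cx']],[0,f,c['cy']],[0,0,1.]]),np.array([c['k1'],0,0,0.])
def ray(c,uv):
    k,d=K(c);uv=np.array(uv,float).reshape(-1,1,2)
    p=cv2.undistortPoints(uv,k,d,None,None,None).reshape(-1,2)
    v=np.c_[p[:,0],-p[:,1],-np.ones(len(p))]@c['pose'][:3,:3].T
    return c['pose'][:3,3],v
def onz(c,uv,z):
    o,v=ray(c,uv); return o+v*((z-o[2])/v[:,2])[:,None]
def proj(c,P):
    P=np.atleast_2d(P); q=(P-c['pose'][:3,3])@c['pose'][:3,:3]
    k,d=K(c); q=q*[1,-1,-1]
    return cv2.projectPoints(q.reshape(-1,1,3),np.zeros(3),np.zeros(3),k,d)[0].reshape(-1,2)
E
python3 - <<'E'
from h import *
for n in('scene','side','wrist'):
    c=cap(n,n+'0'); print(n,c['vertical_fov'],c['cx'],c['cy'],c['k1'],c['pose'].round(3).tolist())
s=manip.read_state(); print(s)
a=cv2.imread('pics/scene0.png');b=cv2.imread('pics/side0.png')
E
```

```text
scene 55.60707451385133 281.48191384678347 209.12415293394994 -0.0952028327828157 [[-0.802, 0.424, -0.42, -0.054], [-0.597, -0.57, 0.565, 0.785], [0.001, 0.704, 0.711, 1.123], [0.0, 0.0, 0.0, 1.0]]
side 46.93424816167046 276.2231232558973 203.51993361752156 -0.12338003321012608 [[0.954, 0.213, -0.211, 0.251], [-0.3, 0.664, -0.685, -1.042], [-0.006, 0.716, 0.698, 1.14], [0.0, 0.0, 0.0, 1.0]]
wrist 61.114495121033414 277.53927844269293 216.83973880002642 -0.04784749308550206 [[1.0, -0.001, 0.0, 0.623], [0.001, 0.953, 0.303, 0.084], [-0.001, -0.303, 0.953, 0.384], [0.0, 0.0, 0.0, 1.0]]
{'time': 0.15, 'joint_pos': array([-1.08790551e+00,  2.42747319e+01,  9.34213067e+01,  6.97221725e-04,
        6.23727383e+01, -1.08827786e+00]), 'joint_velocities': array([-0.01589853, -0.21093094, -0.17164615, -0.01631821,  0.02602588,
        0.10520901]), 'joint_torque': array([ 9.52650989e-04, -5.44981134e+01, -2.73919362e+01,  6.45430083e-02,
        2.04369903e-02, -3.19723256e-05]), 'position': array([6.24561567e-01, 4.51756718e-05, 2.22076830e-01]), 'tool_rot': array([-1.79931247e+02, -1.92349907e-03,  9.00000475e+01]), 'contact_force': array([ 0.8861592 , -0.91475934,  0.55884028]), 'wrist_torque': array([ 0.06293022, -0.00021154,  0.02403565]), 'grasp_force': 0.0, 'gripper_width': 0.08763194625069408}
```

View pics/scene0.png

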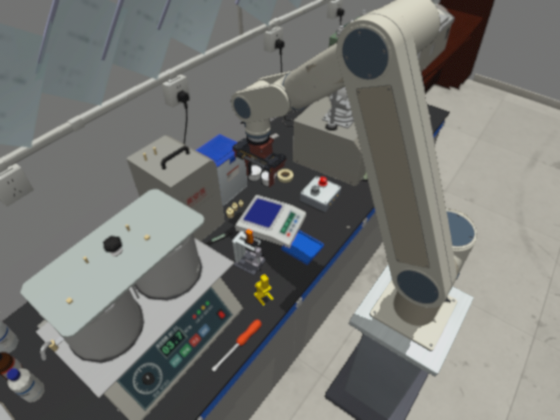

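View pics/side0.png

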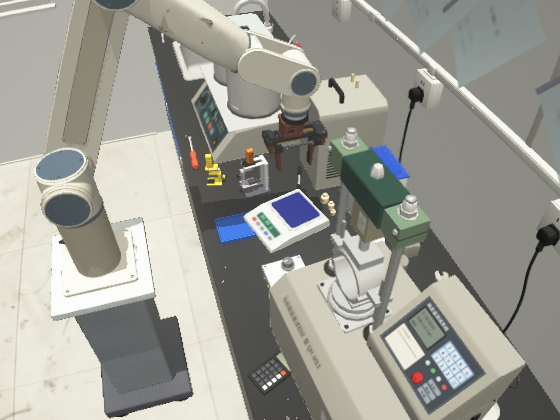

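```bash
python3 - <<'E'
import cv2,numpy as np
a=cv2.imread('pics/scene0.png')[165:310,220:350];b=cv2.imread('pics/side0.png')[145:290,190:320]
f=lambda i:cv2.resize(i,(400,446),interpolation=cv2.INTER_CUBIC)
cv2.imwrite('pics/crop0.png',np.hstack([f(a),f(b)]))
E
```

```text
(no output)
```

View pics/crop0.png

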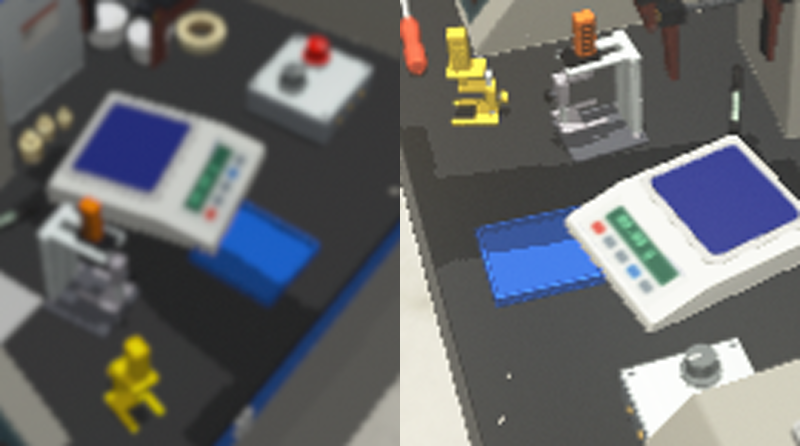

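View pics/wrist0.png

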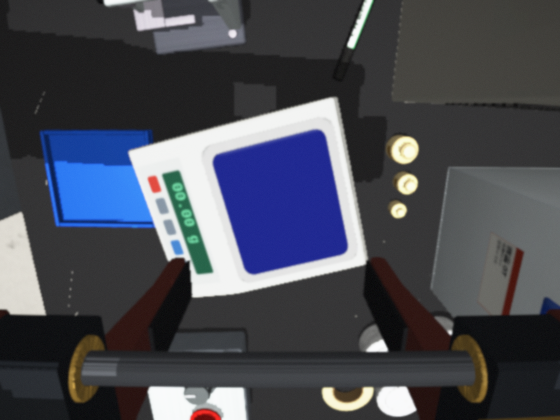

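```bash
cat >> h.py <<'E'
def mask(c,lo,hi,box=None):
    m=cv2.inRange(cv2.cvtColor(c['pixels'],cv2.COLOR_RGB2HSV),np.array(lo),np.array(hi))
    if box:
        z=np.zeros_like(m);x0,y0,x1,y1=box;z[y0:y1,x0:x1]=m[y0:y1,x0:x1];m=z
    return m
def big(m):
    n,l,s,ce=cv2.connectedComponentsWithStats(m); i=1+np.argmax(s[1:,4]); return l==i,s[i],ce[i]
def tri(cs,uvs):
    A=np.zeros((3,3));b=np.zeros(3)
    for c,u in zip(cs,uvs):
        o,v=ray(c,u);v=v[0]/np.linalg.norm(v[0]);M=np.eye(3)-np.outer(v,v);A+=M;b+=M@o
    return np.linalg.solve(A,b)
E
python3 - <<'E'
from h import *
S=cap('scene');D=cap('side');W=cap('wrist')
O=([4,120,90],[17,255,255])
_,s1,c1=big(mask(S,*O,(235,220,262,250)));_,s2,c2=big(mask(D,*O,(240,140,262,172)))
print('handle',s1,c1,s2,c2,tri([S,D],[c1,c2]))
R=([0,150,80],[4,255,255])
_,s,c=big(mask(S,*R,(310,170,335,192)));print('red',s,c)
P=onz(S,c,0.045+.007+.015);print(P)
m,s,c3=big(mask(W,*R,(170,390,240,420)));print('wr',s,c3)
B=([100,150,60],[125,255,255])
for C,bx in((W,(30,120,155,235)),(D,(205,205,255,250))):
    m,s,ce=big(mask(C,*B,bx)); 
    q=cv2.minAreaRect(np.argwhere(m)[:,::-1].astype(np.float32)); bp=cv2.boxPoints(q)
    print('tray',s,onz(C,bp,.014).round(4).tolist())
# box corners scene: white top
m,s,ce=big(mask(W,[0,0,140],[179,60,255],(140,320,260,420)));print('box',s)
# yellow
Y=([22,120,90],[35,255,255]);_,s,c=big(mask(S,*Y));_,s2,d=big(mask(D,*Y,(190,140,230,190)));print('yellow',tri([S,D],[c,d]))
E
```

```text
handle [246 229   7  14  62] [249.58064516 234.51612903] [246 148   8  16  97] [249.2371134  155.22680412] [0.53238668 0.16843789 0.15419617]
red [319 177   8   9  50] [322.6  180.82]
[[ 0.53216176 -0.28190007  0.067     ]]
wr [190 409  31  11 258] [204.70155039 414.86434109]
tray [  39  129  115   99 9300] [[0.3537, -0.0466, 0.014], [0.3752, 0.0613, 0.014], [0.4957, 0.0598, 0.014], [0.4848, -0.0463, 0.014]]
tray [215 214  40  30 749] [[0.3788, 0.0549, 0.014], [0.4952, 0.0589, 0.014], [0.4849, -0.0555, 0.014], [0.3744, -0.0576, 0.014]]
box [ 148  386   99   34 2768]
yellow [0.41637181 0.25272092 0.05006701]
```

Request:
apply_moves([
  {"tz":-1.5,"tx":2.6,"ty":-1.5},
  {"tz":-1.5,"tx":2.6,"ty":-1.5},
  {"tz":-1.5,"tx":2.6,"ty":-1.5},
  {"tz":-1.5,"tx":2.6,"ty":-1.5},
  {"tz":-1.5,"tx":2.6,"ty":-1.5},
  {"tz":-0.5,"tx":2.6,"ty":-1.5},
  {},
  {},
  {},
])

```text
$.targets[0]: bad value
```

```bash
python3 - <<'E'
from h import *
c=cap('wrist','w1');print(manip.read_state()['position'])
print(proj(c,[[.532,.168,.176],[.532,.168,0]]))
E
```

```text
[6.24862804e-01 1.39596894e-05 2.22485519e-01]
[[ 99.43943893 -64.49374711]
 [184.41548626  15.24508935]]
```

View pics/w1.png

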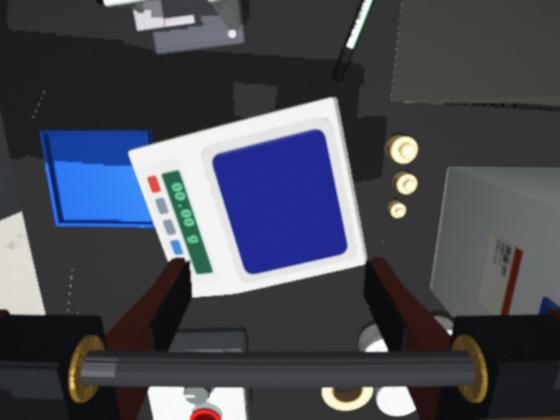

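Request:
apply_moves([
  {"tx":2.6,"ty":-1.5,"tz":-1.3,"twist":0,"gripper":1},
  {"tx":2.6,"ty":-1.5,"tz":-1.3,"twist":0,"gripper":1},
  {"tx":2.6,"ty":-1.5,"tz":-1.3,"twist":0,"gripper":1},
  {"tx":2.6,"ty":-1.5,"tz":-1.3,"twist":0,"gripper":1},
  {"tx":2.6,"ty":-1.5,"tz":-1.3,"twist":0,"gripper":1},
  {"tx":2.6,"ty":-1.5,"tz":-1.3,"twist":0,"gripper":1},
  {"tx":0,"ty":0,"tz":0,"twist":0,"gripper":1},
  {"tx":0,"ty":0,"tz":0,"twist":0,"gripper":1},
])

```text
time: 1.02
position: [0.5348, 0.1571, 0.3016]
tool_rot: [179.9, -0.0, 90.2]
contact_force: [0.3, -0.3, -1.3]
gripper_width: 0.0876
grasp_force: 0.0
```

```bash
python3 - <<'E'
from h import *
c=cap('wrist','w1');print(manip.read_state()['position'])
print(proj(c,[[.532,.168,.176],[.532,.168,0]]))
m,s,ce=big(mask(c,[4,120,90],[17,255,255],(200,100,360,330)));print(s,ce)
pts=np.argwhere(m)[:,::-1].astype(np.float32)
print(cv2.minAreaRect(pts))
E
```

```text
[0.53499711 0.15615035 0.30081427]
[[275.75479338 195.26379623]
 [276.02128148 162.26031057]]
[261 170  28  31 612] [275.21895425 187.61764706]
((274.70001220703125, 185.60000610351562), (28.90009117126465, 27.03957176208496), 82.87498474121094)
```

View pics/w1.png

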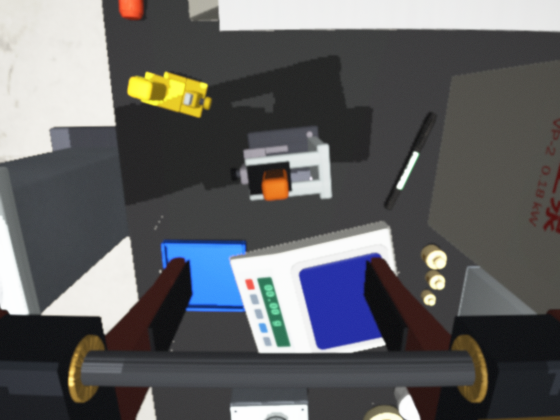

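```bash
python3 - <<'E'
from h import *
c=cap('wrist')
m,s,ce=big(mask(c,[4,120,90],[17,255,255],(200,100,360,330)))
hsv=cv2.cvtColor(c['pixels'],cv2.COLOR_RGB2HSV)
print(hsv[168:204:2,268:284:5,2])
for th in (200,215,225):
    t,s,ce=big(((m)&(hsv[...,2]>th)).astype(np.uint8)); print(th,s,ce,onz(c,ce,.176),cv2.minAreaRect(np.argwhere(t)[:,::-1].astype(np.float32)))
g=mask(c,[0,0,140],[179,60,255],(235,120,345,215));m,s,ce=big(g);print(s)
r=cv2.minAreaRect(np.argwhere(m)[:,::-1].astype(np.float32));print(r,onz(c,cv2.boxPoints(r),.12).round(4).tolist())
cv2.imwrite('pics/z1.png',cv2.resize(cv2.cvtColor(c['pixels'][120:215,215:355],cv2.COLOR_RGB2BGR),None,fx=5,fy=5,interpolation=cv2.INTER_CUBIC))
E
```

```text
[[ 34  42  43  78]
 [ 50  50  52 102]
 [ 54  53  58  95]
 [ 57  53  59  95]
 [ 73  82 111 128]
 [150 166 185 192]
 [208 219 226 228]
 [230 234 237 237]
 [236 238 240 238]
 [236 238 240 238]
 [236 237 238 237]
 [235 236 236 236]
 [234 236 236 235]
 [232 233 232 231]
 [227 222 217 204]
 [192 172 148 119]
 [ 95  83  69  67]
 [ 67  67  66  65]]
200 [264 179  24  19 396] [275.2020202  187.88383838] [[0.53153372 0.17345624 0.176     ]] ((275.1881408691406, 187.88121032714844), (17.71166229248047, 22.885854721069336), 84.2894058227539)
215 [264 179  23  18 343] [275.26239067 187.91836735] [[0.53158362 0.17342711 0.176     ]] ((275.1308288574219, 188.04615783691406), (16.496618270874023, 21.333972930908203), 82.87498474121094)
225 [265 180  21  17 302] [275.31456954 187.87748344] [[0.53162673 0.17346177 0.176     ]] ((275.2920837402344, 187.9207763671875), (15.224069595336914, 20.298757553100586), 84.2894058227539)
[ 244  142   88   56 2246]
((287.9831848144531, 172.27627563476562), (55.29470443725586, 84.68716430664062), 85.71085357666016) [[0.5011, 0.1996, 0.12], [0.5816, 0.2058, 0.12], [0.5881, 0.1517, 0.12], [0.5039, 0.145, 0.12]]
```

View pics/z1.png

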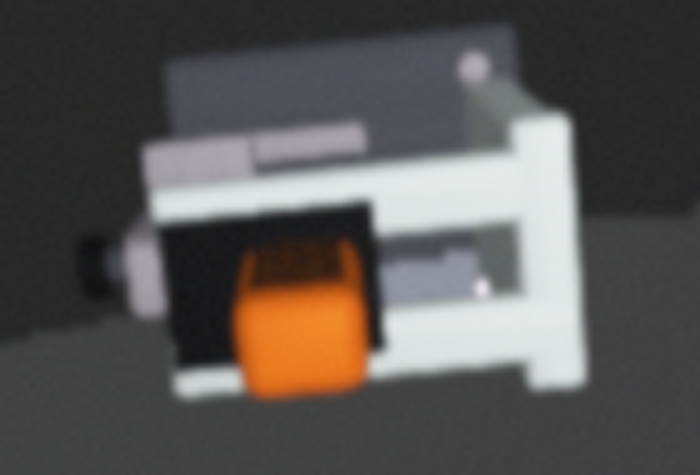

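Request:
apply_moves([
  {"tx":1.75,"ty":-0.35,"tz":1,"twist":-0.075,"gripper":1},
  {"tx":0,"ty":0,"tz":3,"twist":0,"gripper":1},
  {"tx":0,"ty":0,"tz":3,"twist":0,"gripper":1},
  {"tx":0,"ty":0,"tz":3,"twist":0,"gripper":1},
  {"tx":0,"ty":0,"tz":3,"twist":0,"gripper":1},
  {"tx":0,"ty":0,"tz":2.2,"twist":0,"gripper":1},
  {"tx":0,"ty":0,"tz":1.5,"twist":0,"gripper":1},
  {"tx":0,"ty":0,"tz":0,"twist":0,"gripper":1},
  {"tx":0,"ty":0,"tz":0,"twist":0,"gripper":1},
])

```text
time: 1.87
position: [0.5312, 0.1723, 0.1324]
tool_rot: [-179.8, 0.0, 94.2]
contact_force: [-0.4, -0.0, 0.1]
gripper_width: 0.0878
grasp_force: 0.0
```

```bash
python3 - <<'E'
from h import *
c=cap('wrist','w2');s=manip.read_state();print(s['position'],s['tool_rot'],s['contact_force'])
m,s,ce=big(mask(c,[4,120,90],[17,255,255],(180,60,380,330)))
v=cv2.cvtColor(c['pixels'],cv2.COLOR_RGB2HSV)[...,2]
t,s,ce=big((m&(v>205)).astype(np.uint8));r=cv2.minAreaRect(np.argwhere(t)[:,::-1].astype(np.float32));print(r,onz(c,r[0],.176),onz(c,cv2.boxPoints(r),.176).round(4).tolist())
E
```

```text
[0.53197337 0.17271271 0.13361132] [-1.79967944e+02  1.18836590e-02  9.42231694e+01] [-0.40822715  0.00748911  0.0416504 ]
((282.0, 318.0), (22.0, 50.0), 90.0) [[0.53094813 0.17711998 0.176     ]] [[0.521, 0.1813, 0.176], [0.5401, 0.1827, 0.176], [0.5411, 0.1728, 0.176], [0.5216, 0.1714, 0.176]]
```

Request:
apply_moves([
  {"tx":0,"ty":0,"tz":0,"twist":0,"gripper":0},
  {"tx":0,"ty":0,"tz":0,"twist":0,"gripper":0},
  {"tx":0,"ty":0,"tz":0,"twist":0,"gripper":0},
  {"tx":0,"ty":0,"tz":0,"twist":0,"gripper":0},
  {"tx":0,"ty":0,"tz":0,"twist":0,"gripper":0},
  {"tx":0,"ty":0,"tz":0,"twist":0,"gripper":0},
  {"tx":0,"ty":0,"tz":0,"twist":0,"gripper":0},
  {"tx":0,"ty":0,"tz":0,"twist":0,"gripper":0},
], grip_force=40)

```text
time: 2.58
position: [0.5315, 0.1736, 0.1337]
tool_rot: [180.0, -0.0, 94.3]
contact_force: [-0.4, 0.2, -0.4]
gripper_width: 0.0379
grasp_force: 0.0
```

Request:
apply_moves([
  {"tx":0,"ty":0,"tz":0,"twist":0,"gripper":0},
  {"tx":0,"ty":0,"tz":0,"twist":0,"gripper":0},
  {"tx":0,"ty":0,"tz":0,"twist":0,"gripper":0},
  {"tx":0,"ty":0,"tz":0,"twist":0,"gripper":0},
  {"tx":0,"ty":0,"tz":0,"twist":0,"gripper":0},
  {"tx":0,"ty":0,"tz":0,"twist":0,"gripper":0},
])

```text
time: 3.08
position: [0.5316, 0.1736, 0.1337]
tool_rot: [180.0, -0.0, 94.3]
contact_force: [1.3, 0.0, -0.5]
gripper_width: 0.0221
grasp_force: 40.0
```

Request:
apply_moves([
  {"tx":0,"ty":0,"tz":-0.3,"twist":0,"gripper":0},
  {"tx":0,"ty":0,"tz":-0.35,"twist":0,"gripper":0},
  {"tx":0,"ty":0,"tz":0,"twist":0,"gripper":0},
  {"tx":0,"ty":0,"tz":0,"twist":0,"gripper":0},
])

```text
time: 3.42
position: [0.5315, 0.1735, 0.1404]
tool_rot: [180.0, -0.0, 94.3]
contact_force: [-0.3, -0.4, -1.9]
gripper_width: 0.0219
grasp_force: 40.0
```

Request:
apply_moves([
  {"tx":0,"ty":-0.5,"tz":0,"twist":0,"gripper":0},
  {"tx":0,"ty":-1,"tz":0,"twist":0,"gripper":0},
  {"tx":0,"ty":-1,"tz":0,"twist":0,"gripper":0},
  {"tx":0,"ty":-1,"tz":0,"twist":0,"gripper":0},
  {"tx":0,"ty":-1,"tz":0,"twist":0,"gripper":0},
  {"tx":0,"ty":-1,"tz":0,"twist":0,"gripper":0},
  {"tx":0,"ty":-1,"tz":0,"twist":0,"gripper":0},
  {"tx":0,"ty":0,"tz":0,"twist":0,"gripper":0},
  {"tx":0,"ty":0,"tz":0,"twist":0,"gripper":0},
])

```text
time: 4.17
position: [0.4663, 0.1687, 0.1404]
tool_rot: [180.0, -0.0, 94.3]
contact_force: [0.2, 0.5, -2.2]
gripper_width: 0.0223
grasp_force: 40.0
```

Request:
apply_moves([
  {"tx":0,"ty":0,"tz":-1,"twist":0,"gripper":0},
  {"tx":0,"ty":0,"tz":-2,"twist":0,"gripper":0},
  {"tx":0,"ty":0,"tz":-3,"twist":0,"gripper":0},
  {"tx":0,"ty":0,"tz":-3,"twist":0,"gripper":0},
  {"tx":0,"ty":0,"tz":-3,"twist":0,"gripper":0},
  {"tx":0,"ty":0,"tz":-2,"twist":0,"gripper":0},
  {"tx":0,"ty":0,"tz":-1,"twist":0,"gripper":0},
  {"tx":0,"ty":0,"tz":0,"twist":0,"gripper":0},
])

```text
time: 4.83
position: [0.4683, 0.1691, 0.293]
tool_rot: [179.7, -0.1, 94.3]
contact_force: [0.6, 0.6, -2.0]
gripper_width: 0.022
grasp_force: 40.0
```

Request:
apply_moves([
  {"tx":-2,"ty":0,"tz":0,"twist":0.075,"gripper":0},
  {"tx":-3.5,"ty":-0.2,"tz":0,"twist":0,"gripper":0},
  {"tx":-4,"ty":-0.2,"tz":0,"twist":0,"gripper":0},
  {"tx":-4,"ty":-0.2,"tz":0,"twist":0,"gripper":0},
  {"tx":-4,"ty":-0.2,"tz":0,"twist":0,"gripper":0},
  {"tx":-4,"ty":-0.2,"tz":0,"twist":0,"gripper":0},
  {"tx":-4,"ty":-0.2,"tz":0,"twist":0,"gripper":0},
  {"tx":-4,"ty":-0.2,"tz":0,"twist":0,"gripper":0},
  {"tx":-3,"ty":-0.2,"tz":0,"twist":0,"gripper":0},
  {"tx":-1.5,"ty":0,"tz":0,"twist":0,"gripper":0},
])

```text
time: 5.67
position: [0.451, -0.1744, 0.2886]
tool_rot: [-179.9, -0.0, 89.8]
contact_force: [0.8, -0.5, -1.6]
gripper_width: 0.0218
grasp_force: 40.0
```

Request:
apply_moves([
  {"tx":0,"ty":0,"tz":0,"twist":0,"gripper":0},
  {"tx":0,"ty":0,"tz":0,"twist":0,"gripper":0},
  {"tx":0,"ty":0,"tz":0,"twist":0,"gripper":0},
])

```text
time: 5.92
position: [0.4516, -0.1705, 0.2891]
tool_rot: [-179.9, -0.1, 90.0]
contact_force: [-0.1, 0.4, -1.6]
gripper_width: 0.0219
grasp_force: 40.0
```

```bash
python3 - <<'E'
from h import *
c=cap('wrist','w3');d=cap('side','s3');e=cap('scene','e3')
s=manip.read_state();print(s['position'],s['tool_rot'],s['contact_force'])
p=s['position'];u=proj(d,p)[0].astype(int);v=proj(e,p)[0].astype(int);print(u,v)
def cr(f,u):
    i=cv2.imread(f'pics/{f}.png');x0=max(0,u[0]-60);y0=max(0,u[1]-50);return cv2.resize(i[y0:y0+130,x0:x0+120],(330,358),interpolation=cv2.INTER_CUBIC)
w=cv2.resize(cv2.imread('pics/w3.png'),(460,345))
o=np.zeros((600,800,3),np.uint8);o[:358,460:790]=cr('s3',u);o[:345,:460]=w
o[345:600,:460][:,:]=cv2.resize(cv2.imread('pics/e3.png')[v[1]-30:v[1]+80,v[0]-99:v[0]+99],(460,255),interpolation=cv2.INTER_CUBIC)
cv2.imwrite('pics/m3.png',o)
E
```

```text
[ 0.45214223 -0.17013929  0.28984931] [-1.79967512e+02 -2.25701473e-02  9.00927236e+01] [-0.53817611  0.06229936 -1.81075735]
[250 198] [329 158]
```

View pics/m3.png

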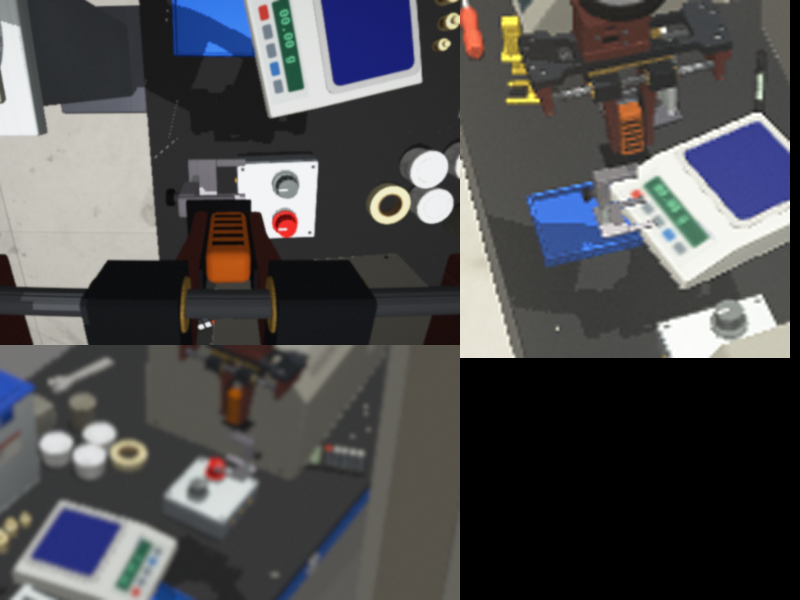

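```bash
python3 - <<'E'
from h import *
c=cap('wrist');e=cap('scene')
R=([0,120,60],[6,255,255])
rb=(320,240,375,300)
m,s,ce=big(mask(c,[0,150,60],[3,255,255],rb)|mask(c,[170,120,60],[179,255,255],rb));print('red',s,ce)
v=c['pixels'][...,0]; t,s2,c2=big((m&(v>200)).astype(np.uint8));print('bright',s2,c2)
(x,y),r=cv2.minEnclosingCircle(np.argwhere(m)[:,::-1].astype(np.float32));print(x,y,r)
for z in(.056,.074): print(z,onz(c,[ce,c2,(x,y)],z).round(4).tolist())
w,s,ce=big(mask(c,[0,0,170],[179,50,255],(280,185,400,305)));print('plate',s)
h=cv2.convexHull(np.argwhere(w)[:,::-1].astype(np.int32))
r=cv2.minAreaRect(h.astype(np.float32));print(r)
print(cv2.approxPolyDP(h,4,True).reshape(-1,2).tolist()); q=cv2.approxPolyDP(h,4,True).reshape(-1,2)
print(onz(c,q,.045).round(4).tolist())
m2,s,ce=big(mask(e,[0,150,60],[4,255,255],(310,165,340,195)));print('scene red',s,ce,onz(e,ce,.065))
print('machine',[onz(c,(440,312),z).round(3).tolist() for z in(0,.1,.2,.3)])
cv2.imwrite('pics/z4.png',cv2.resize(cv2.cvtColor(c['pixels'][180:340,200:420],cv2.COLOR_RGB2BGR),None,fx=3.6,fy=3.6,interpolation=cv2.INTER_CUBIC))
E
```

```text
red [331 257  30  33 694] [346.16714697 271.30115274]
bright [331 257  30  32 472] [347.13135593 273.36016949]
346.25531005859375 272.7659606933594 16.464527130126953
0.056 [[0.5354, -0.2828, 0.056], [0.5367, -0.2856, 0.056], [0.5356, -0.2848, 0.056]]
0.074 [[0.5315, -0.2739, 0.074], [0.5328, -0.2766, 0.074], [0.5317, -0.2758, 0.074]]
plate [ 286  197  100   93 5523]
((335.5, 243.0), (92.0, 99.0), 90.0)
[[385, 197], [379, 287], [327, 288], [286, 240], [290, 202]]
[[0.578, -0.1911, 0.045], [0.5817, -0.3107, 0.045], [0.5145, -0.312, 0.045], [0.4611, -0.2459, 0.045], [0.4653, -0.1976, 0.045]]
scene red [319 176   7  10  36] [322.08333333 180.41666667] [[ 0.53627072 -0.28475683  0.065     ]]
machine [[[0.692, -0.378, -0.0]], [[0.638, -0.313, 0.1]], [[0.585, -0.249, 0.2]], [[0.531, -0.185, 0.3]]]
```

View pics/z4.png

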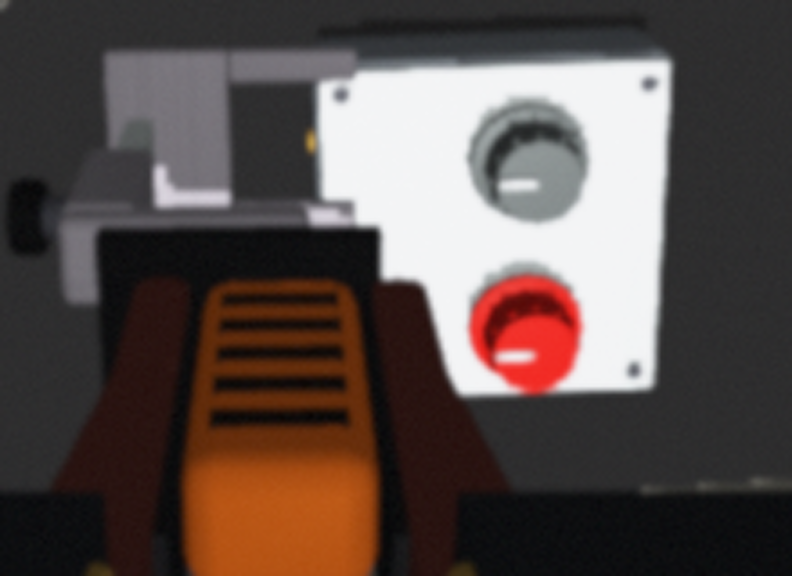

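Request:
apply_moves([
  {"tx":-2,"ty":0.5,"tz":1,"twist":-0.033,"gripper":0},
  {"tx":-3,"ty":0.7,"tz":2,"twist":0,"gripper":0},
  {"tx":-3,"ty":0.7,"tz":2,"twist":0,"gripper":0},
  {"tx":-2.5,"ty":0.5,"tz":2,"twist":0,"gripper":0},
  {"tx":-1,"ty":0.4,"tz":2,"twist":0,"gripper":0},
  {"tx":0,"ty":0,"tz":1.5,"twist":0,"gripper":0},
  {"tx":0,"ty":0,"tz":0,"twist":0,"gripper":0},
  {"tx":0,"ty":0,"tz":0,"twist":0,"gripper":0},
])

```text
time: 6.83
position: [0.4829, -0.2847, 0.1846]
tool_rot: [-179.9, -0.1, 91.9]
contact_force: [-1.0, -0.4, -1.2]
gripper_width: 0.022
grasp_force: 40.0
```

```bash
python3 - <<'E'
from h import *
e=cap('scene');c=cap('wrist','w5');d=cap('side','s5')
s=manip.read_state();p=s['position'];print(p,s['tool_rot'],s['contact_force'])
print('machine',onz(e,[(294.6,171),(355,184)],0).round(3).tolist())
print('wrist proj fork top @L=92,107,122 tip corners')
yaw=np.radians(s['tool_rot'][2]-90);X=np.array([np.cos(yaw),np.sin(yaw),0]);Y=np.array([-X[1],X[0],0]);Z=np.array([0,0,1.])
O=p+[0,0,.0125]
for L in(.092,.107,.122):
    P=[O+X*.016+Y*.0205+Z*(-L+.004),O+X*.016+Y*.0135+Z*(-L+.004),O+X*.016-Y*.0135+Z*(-L+.004),O-X*.037+Y*.0205+Z*(-L+.004),O+X*.016+Y*.0205+Z*-L]
    print(L,proj(c,P).round(0).tolist(),proj(d,P).round(0).tolist(),proj(e,P).round(0).tolist())
a=cv2.resize(cv2.imread('pics/w5.png')[120:300,180:400],None,fx=2.2,fy=2.2,interpolation=cv2.INTER_CUBIC)
u=proj(d,p)[0].astype(int);b=cv2.imread('pics/s5.png')
b=cv2.resize(b[u[1]-30:u[1]+70,u[0]-40:u[0]+40],None,fx=3.9,fy=3.9,interpolation=cv2.INTER_CUBIC);print(u)
o=np.zeros((400,800,3),np.uint8);o[:a.shape[0],:a.shape[1]]=a;o[:b.shape[0],484:484+b.shape[1]]=b
cv2.imwrite('pics/m5.png',o)
E
```

```text
[ 0.48404107 -0.28527432  0.18654716] [1.79901777e+02 6.38503537e-02 9.19410095e+01] [ 0.40016815  0.62298068 -2.12187779]
machine [[0.703, -0.331, 0.0], [0.448, -0.415, 0.0]]
wrist proj fork top @L=92,107,122 tip corners
0.092 [[304.0, 200.0], [304.0, 210.0], [303.0, 246.0], [227.0, 200.0], [303.0, 199.0]] [[280.0, 266.0], [281.0, 268.0], [284.0, 275.0], [261.0, 271.0], [280.0, 267.0]] [[328.0, 178.0], [329.0, 177.0], [332.0, 173.0], [340.0, 183.0], [328.0, 179.0]]
0.107 [[302.0, 195.0], [302.0, 204.0], [301.0, 239.0], [230.0, 195.0], [302.0, 194.0]] [[280.0, 269.0], [281.0, 271.0], [284.0, 279.0], [261.0, 275.0], [280.0, 270.0]] [[328.0, 181.0], [329.0, 180.0], [332.0, 176.0], [340.0, 186.0], [328.0, 182.0]]
0.122 [[301.0, 190.0], [301.0, 199.0], [300.0, 232.0], [232.0, 190.0], [301.0, 189.0]] [[280.0, 273.0], [281.0, 275.0], [284.0, 282.0], [261.0, 278.0], [280.0, 274.0]] [[327.0, 184.0], [328.0, 183.0], [332.0, 179.0], [339.0, 189.0], [327.0, 185.0]]
[276 255]
```

View pics/m5.png

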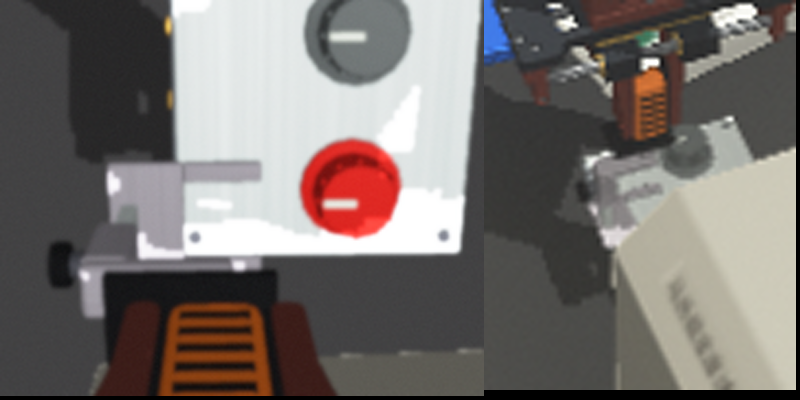

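Request:
apply_moves([
  {"tx":0,"ty":0,"tz":1,"twist":0,"gripper":0},
  {"tx":0,"ty":0,"tz":1,"twist":0,"gripper":0},
  {"tx":0,"ty":0,"tz":1,"twist":0,"gripper":0},
  {"tx":0,"ty":0,"tz":0,"twist":0,"gripper":0},
  {"tx":0,"ty":0,"tz":0,"twist":0,"gripper":0},
])

```text
time: 7.4
position: [0.4826, -0.285, 0.1541]
tool_rot: [-179.9, -0.1, 91.9]
contact_force: [-0.4, -0.0, -1.9]
gripper_width: 0.022
grasp_force: 40.0
```

Request:
apply_moves([
  {"tx":0,"ty":0,"tz":0.2,"twist":0,"gripper":0},
  {"tx":0,"ty":0,"tz":0,"twist":0,"gripper":0},
  {"tx":0,"ty":0,"tz":0,"twist":0,"gripper":0},
])

```text
time: 7.65
position: [0.4834, -0.2856, 0.1534]
tool_rot: [180.0, 0.0, 91.9]
contact_force: [0.4, 0.3, -2.6]
gripper_width: 0.0218
grasp_force: 40.0
```

Request:
apply_moves([
  {"tx":0,"ty":0,"tz":0.15,"twist":0,"gripper":0},
  {"tx":0,"ty":0,"tz":0,"twist":0,"gripper":0},
  {"tx":0,"ty":0,"tz":0,"twist":0,"gripper":0},
])

```text
time: 7.9
position: [0.4833, -0.2855, 0.1518]
tool_rot: [180.0, 0.0, 91.9]
contact_force: [-0.7, 0.1, -2.2]
gripper_width: 0.0219
grasp_force: 40.0
```

Request:
apply_moves([
  {"tx":0,"ty":0,"tz":0.15,"twist":0,"gripper":0},
  {"tx":0,"ty":0,"tz":0,"twist":0,"gripper":0},
  {"tx":0,"ty":0,"tz":0,"twist":0,"gripper":0},
])

```text
time: 8.15
position: [0.4832, -0.2854, 0.1501]
tool_rot: [-180.0, -0.0, 91.9]
contact_force: [0.3, 0.1, -1.3]
gripper_width: 0.0221
grasp_force: 40.0
```

Request:
apply_moves([
  {"tx":0,"ty":0,"tz":0.12,"twist":0,"gripper":0},
  {"tx":0,"ty":0,"tz":0,"twist":0,"gripper":0},
  {"tx":0,"ty":0,"tz":0,"twist":0,"gripper":0},
])

```text
time: 8.4
position: [0.4832, -0.2854, 0.1489]
tool_rot: [-180.0, -0.0, 91.9]
contact_force: [-0.5, -0.5, -2.6]
gripper_width: 0.0217
grasp_force: 40.0
```

```bash
python3 - <<'E'
from h import *
c=cap('wrist','w6');s=manip.read_state();p=s['position'];print(p,s['contact_force'])
g=cv2.cvtColor(c['pixels'],cv2.COLOR_RGB2GRAY)
# column profile through the +y prong, just behind its tip, and row profile through the prong
for x in(285,290): print(x,dict(zip(range(180,250,2),g[180:250:2,x].tolist())))
for y in(195,200,204): print(y,dict(zip(range(284,316,2),g[y,284:316:2].tolist())))
E
```

```text
[ 0.48325731 -0.28547026  0.14892895] [ 0.12356806 -0.48049413 -2.34739585]
285 {180: 231, 182: 231, 184: 231, 186: 231, 188: 231, 190: 231, 192: 205, 194: 150, 196: 164, 198: 166, 200: 164, 202: 179, 204: 226, 206: 230, 208: 229, 210: 229, 212: 229, 214: 229, 216: 229, 218: 228, 220: 229, 222: 229, 224: 228, 226: 229, 228: 228, 230: 227, 232: 227, 234: 213, 236: 145, 238: 171, 240: 170, 242: 114, 244: 29, 246: 22, 248: 24}
290 {180: 229, 182: 229, 184: 228, 186: 228, 188: 228, 190: 228, 192: 201, 194: 151, 196: 166, 198: 165, 200: 162, 202: 187, 204: 223, 206: 226, 208: 226, 210: 226, 212: 226, 214: 225, 216: 225, 218: 225, 220: 225, 222: 224, 224: 225, 226: 225, 228: 223, 230: 224, 232: 224, 234: 208, 236: 146, 238: 161, 240: 188, 242: 172, 244: 36, 246: 24, 248: 23}
195 {284: 157, 286: 159, 288: 159, 290: 159, 292: 160, 294: 159, 296: 163, 298: 182, 300: 228, 302: 228, 304: 225, 306: 227, 308: 228, 310: 229, 312: 227, 314: 226}
200 {284: 162, 286: 163, 288: 162, 290: 162, 292: 163, 294: 162, 296: 163, 298: 185, 300: 228, 302: 227, 304: 224, 306: 226, 308: 228, 310: 229, 312: 227, 314: 226}
204 {284: 227, 286: 224, 288: 221, 290: 223, 292: 223, 294: 225, 296: 227, 298: 226, 300: 228, 302: 226, 304: 224, 306: 225, 308: 228, 310: 228, 312: 226, 314: 225}
```

Request:
apply_moves([
  {"tx":0,"ty":0,"tz":0.12,"twist":0,"gripper":0},
  {"tx":0,"ty":0,"tz":0,"twist":0,"gripper":0},
  {"tx":0,"ty":0,"tz":0,"twist":0,"gripper":0},
])

```text
time: 8.7
position: [0.4832, -0.2854, 0.1477]
tool_rot: [-180.0, -0.0, 91.9]
contact_force: [-0.1, 0.6, -2.1]
gripper_width: 0.0219
grasp_force: 40.0
```

Request:
apply_moves([
  {"tx":0,"ty":0,"tz":0.12,"twist":0,"gripper":0},
  {"tx":0,"ty":0,"tz":0,"twist":0,"gripper":0},
  {"tx":0,"ty":0,"tz":0,"twist":0,"gripper":0},
])

```text
time: 8.95
position: [0.4832, -0.2855, 0.1465]
tool_rot: [-180.0, -0.0, 91.9]
contact_force: [-0.1, 0.9, -1.6]
gripper_width: 0.0216
grasp_force: 40.0
```

```bash
python3 - <<'E'
from h import *
c=cap('wrist','w6');s=manip.read_state();p=s['position'];print(p,s['contact_force'])
g=cv2.cvtColor(c['pixels'],cv2.COLOR_RGB2GRAY).astype(int)
print(g[186:206,285].tolist(),g[230:246,290].tolist())
print(g[120:186:3,285].tolist())
E
```

```text
[ 0.48323783 -0.28545688  0.14652926] [ 0.3906128  -0.52389081 -1.04729908]
[231, 231, 232, 232, 231, 226, 205, 169, 150, 157, 164, 166, 166, 165, 163, 163, 181, 208, 225, 229] [223, 224, 223, 221, 208, 172, 145, 152, 166, 194, 228, 232, 188, 101, 36, 21]
[234, 234, 234, 234, 234, 234, 234, 233, 234, 234, 233, 234, 233, 233, 233, 233, 233, 232, 232, 233, 231, 232]
```

Request:
apply_moves([
  {"tx":0,"ty":0,"tz":0.12,"twist":0,"gripper":0},
  {"tx":0,"ty":0,"tz":0,"twist":0,"gripper":0},
  {"tx":0,"ty":0,"tz":0,"twist":0,"gripper":0},
])

```text
time: 9.25
position: [0.4834, -0.2856, 0.1454]
tool_rot: [180.0, 0.0, 91.9]
contact_force: [-0.0, 0.6, -1.5]
gripper_width: 0.0223
grasp_force: 40.0
```

Request:
apply_moves([
  {"tx":0,"ty":0,"tz":0.1,"twist":0,"gripper":0},
  {"tx":0,"ty":0,"tz":0,"twist":0,"gripper":0},
  {"tx":0,"ty":0,"tz":0,"twist":0,"gripper":0},
])

```text
time: 9.5
position: [0.4834, -0.2856, 0.1447]
tool_rot: [180.0, 0.0, 91.9]
contact_force: [-0.9, -0.1, 2.7]
gripper_width: 0.0222
grasp_force: 40.0
```

Request:
apply_moves([
  {"tx":0,"ty":0,"tz":-0.25,"twist":0,"gripper":0},
  {"tx":0,"ty":0,"tz":0,"twist":0,"gripper":0},
  {"tx":0,"ty":0,"tz":0,"twist":0,"gripper":0},
])

```text
time: 9.75
position: [0.4832, -0.2854, 0.1468]
tool_rot: [-180.0, -0.0, 91.9]
contact_force: [0.1, -0.5, -2.1]
gripper_width: 0.0218
grasp_force: 40.0
```

```bash
python3 - <<'E'
from h import *
c=cap('wrist','w7');s=manip.read_state();p=s['position'];print(p,s['contact_force'],s['tool_rot'])
g=cv2.cvtColor(c['pixels'],cv2.COLOR_RGB2GRAY).astype(int)
for x in(270,285,295):print(x,g[186:206,x].tolist(),g[228:246,x].tolist())
print('tip',g[198,288:306].tolist())
# fork slot inner edges (top edge of +y prong; bottom edge of -y prong), fork top ~.0505, bottom ~.0465
print('inner +y',onz(c,[(285,202.7)],.0505),'inner -y bottom',onz(c,[(285,234.8)],.0465),'outer',onz(c,[(285,192.5)],.0465),'tip',onz(c,[(298.3,198)],.0505))
rb=(300,150,400,260)
m,st,ce=big(mask(c,[0,150,50],[3,255,255],rb)|mask(c,[168,120,50],[179,255,255],rb));print('red',st)
rows=np.where(m.any(1))[0];cols=np.where(m.any(0))[0];u0=cols[0]-.5;u1=cols[-1]+.5;v0=rows[0]-.5
# flange extremes: left/right/far edge at flange (z~.054)
print('L',onz(c,[(u0,m[:,cols[0]].nonzero()[0].mean())],.054),'R',onz(c,[(u1,m[:,cols[-1]].nonzero()[0].mean())],.054),'far',onz(c,[(m[rows[0]].nonzero()[0].mean(),v0)],.054), 'bottom row',onz(c,[(m[rows[-1]].nonzero()[0].mean(),rows[-1]+.5)],.074))
G=mask(c,[0,0,25],[179,60,165],(300,90,380,165))
n,l,ss,cc=cv2.connectedComponentsWithStats(G);i=1+np.argmax(ss[1:,4]);b=ss[i];print('grey',b)
print('L',onz(c,[(b[0]-.5,b[1]+b[3]*.4)],.054),'R',onz(c,[(b[0]+b[2]-.5,b[1]+b[3]*.4)],.054),'far',onz(c,[(b[0]+b[2]/2,b[1]-.5)],.056))
E
```

```text
[ 0.48315577 -0.2853684   0.14673099] [ 0.49611027  0.66138961 -1.5759595 ] [-1.79985767e+02 -9.76748853e-03  9.18924186e+01]
270 [227, 228, 228, 228, 228, 227, 213, 179, 152, 157, 162, 165, 163, 162, 162, 166, 183, 208, 222, 226] [227, 240, 252, 254, 255, 254, 247, 203, 141, 109, 101, 110, 124, 126, 96, 54, 26, 22]
285 [232, 231, 232, 232, 231, 227, 205, 168, 150, 158, 164, 166, 166, 164, 163, 164, 179, 208, 226, 230] [227, 228, 228, 228, 228, 226, 212, 175, 139, 145, 170, 179, 170, 152, 114, 63, 30, 21]
295 [230, 230, 230, 230, 229, 224, 203, 170, 154, 161, 166, 166, 166, 164, 163, 171, 193, 216, 227, 229] [227, 227, 227, 227, 225, 222, 202, 164, 144, 153, 161, 163, 161, 144, 103, 51, 22, 22]
tip [164, 165, 165, 165, 166, 165, 166, 166, 165, 167, 182, 215, 227, 229, 227, 226, 226, 225]
inner +y [[ 0.48677331 -0.27276651  0.0505    ]] inner -y bottom [[ 0.48795079 -0.3000565   0.0465    ]] outer [[ 0.48657966 -0.26584548  0.0465    ]] tip [[ 0.49661126 -0.26877439  0.0505    ]]
red [ 323  194   51   51 1895]
L [[ 0.51554008 -0.28439148  0.054     ]] R [[ 0.554048   -0.28111796  0.054     ]] far [[ 0.534056   -0.26314247  0.054     ]] bottom row [[ 0.53470434 -0.29559762  0.074     ]]
grey [ 324  109   56   56 2356]
L [[ 0.51161467 -0.21903258  0.054     ]] R [[ 0.55112259 -0.21751392  0.054     ]] far [[ 0.52984751 -0.20279402  0.056     ]]
```

Request:
apply_moves([
  {"tx":0.12,"ty":0.3,"tz":0,"twist":0,"gripper":0},
  {"tx":0,"ty":0.5,"tz":0,"twist":0,"gripper":0},
  {"tx":0,"ty":0.5,"tz":0,"twist":0,"gripper":0},
  {"tx":0,"ty":0.5,"tz":0,"twist":0,"gripper":0},
  {"tx":0,"ty":0.4,"tz":0,"twist":0,"gripper":0},
  {"tx":0,"ty":0.3,"tz":0,"twist":0,"gripper":0},
  {"tx":0,"ty":0,"tz":0,"twist":0,"gripper":0},
  {"tx":0,"ty":0,"tz":0,"twist":0,"gripper":0},
])

```text
time: 10.47
position: [0.5083, -0.2834, 0.1467]
tool_rot: [-180.0, -0.0, 91.9]
contact_force: [-0.0, -0.3, -2.5]
gripper_width: 0.0221
grasp_force: 40.0
```

```bash
python3 - <<'E'
from h import *
c=cap('wrist','w8');s=manip.read_state();p=s['position'];print(p,s['contact_force'],s['tool_rot'],s['wrist_torque'])
rb=(200,150,400,260)
m,st,ce=big(mask(c,[0,150,50],[3,255,255],rb)|mask(c,[168,120,50],[179,255,255],rb));print('red',st)
rows=np.where(m.any(1))[0]
print('far',onz(c,[(m[rows[0]].nonzero()[0].mean(),rows[0]-.5)],.054))
g=cv2.cvtColor(c['pixels'],cv2.COLOR_RGB2GRAY).astype(int)
for x in(270,280):print(x,g[186:246,x].tolist())
E
```

```text
[ 0.50812457 -0.28335686  0.14675624] [ 0.74233933  0.02921928 -2.54786714] [-1.79981005e+02 -8.73060859e-03  9.18980975e+01] [ 0.00942906 -0.01360637  0.02910151]
red [ 289  196   51   51 1904]
far [[ 0.53372045 -0.2634552   0.054     ]]
270 [225, 225, 225, 225, 224, 223, 210, 177, 152, 156, 163, 164, 162, 161, 161, 166, 183, 204, 220, 223, 222, 223, 222, 224, 222, 223, 223, 223, 222, 222, 222, 222, 222, 222, 222, 222, 222, 222, 222, 221, 222, 221, 225, 240, 252, 254, 255, 254, 250, 216, 149, 111, 100, 110, 124, 124, 97, 54, 27, 21]
280 [224, 225, 224, 224, 224, 218, 196, 161, 148, 157, 164, 165, 166, 163, 163, 164, 177, 201, 218, 223, 224, 224, 224, 223, 223, 223, 223, 223, 224, 222, 222, 222, 223, 222, 223, 222, 222, 222, 222, 222, 222, 223, 226, 239, 251, 253, 248, 232, 209, 171, 129, 106, 100, 111, 126, 126, 97, 54, 26, 22]
```

Request:
apply_moves([
  {"tx":0,"ty":0.3,"tz":0,"twist":0,"gripper":0},
  {"tx":0,"ty":0.5,"tz":0,"twist":0,"gripper":0},
  {"tx":0,"ty":0.5,"tz":0,"twist":0,"gripper":0},
  {"tx":0,"ty":0.5,"tz":0,"twist":0,"gripper":0},
  {"tx":0,"ty":0.4,"tz":0,"twist":0,"gripper":0},
  {"tx":0,"ty":0.3,"tz":0,"twist":0,"gripper":0},
  {"tx":0,"ty":0,"tz":0,"twist":0,"gripper":0},
  {"tx":0,"ty":0,"tz":0,"twist":0,"gripper":0},
])

```text
time: 11.18
position: [0.5333, -0.2826, 0.1468]
tool_rot: [-180.0, -0.0, 91.9]
contact_force: [-0.2, -0.2, -1.6]
gripper_width: 0.022
grasp_force: 40.0
```

```bash
python3 - <<'E'
from h import *
c=cap('wrist','w9');s=manip.read_state();p=s['position'];print(p,s['contact_force'],s['tool_rot'],s['wrist_torque'])
rb=(200,150,400,270)
m,st,ce=big(mask(c,[0,150,50],[3,255,255],rb)|mask(c,[168,120,50],[179,255,255],rb));print('red',st)
rows=np.where(m.any(1))[0]
print('far',onz(c,[(m[rows[0]].nonzero()[0].mean(),rows[0]-.5)],.054))
g=cv2.cvtColor(c['pixels'],cv2.COLOR_RGB2GRAY).astype(int)
print(g[194,225:305:2].tolist()); print(g[199,225:305:2].tolist())
for x in(245,):print(x,g[186:206,x].tolist())
E
```

```text
[ 0.53311291 -0.2825069   0.14675075] [ 0.66281912 -0.56879779 -1.35965956] [-1.79981166e+02 -8.45352274e-03  9.19032007e+01] [-0.04741646 -0.03442675 -0.00176629]
red [ 255  195   52   49 1778]
far [[ 0.53391119 -0.26271386  0.054     ]]
[235, 226, 178, 164, 161, 155, 153, 154, 156, 159, 156, 156, 156, 159, 157, 154, 152, 153, 153, 156, 152, 152, 151, 152, 150, 141, 132, 121, 113, 120, 130, 136, 142, 149, 150, 154, 161, 215, 226, 225]
[253, 254, 212, 164, 163, 163, 162, 161, 163, 165, 164, 166, 164, 166, 163, 168, 166, 166, 163, 138, 145, 121, 96, 91, 94, 96, 98, 99, 100, 100, 99, 100, 102, 99, 97, 112, 142, 209, 225, 223]
245 [226, 225, 225, 225, 225, 224, 212, 184, 156, 157, 163, 165, 164, 164, 163, 163, 165, 165, 164, 162]
```

Request:
apply_moves([
  {"tx":0,"ty":0.1,"tz":0,"twist":0,"gripper":0},
  {"tx":0,"ty":0,"tz":-0.1,"twist":0,"gripper":0},
  {"tx":0,"ty":0,"tz":-0.1,"twist":0,"gripper":0},
  {"tx":0,"ty":0,"tz":-0.06,"twist":0,"gripper":0},
  {"tx":0,"ty":0,"tz":-0.06,"twist":0,"gripper":0},
  {"tx":0,"ty":0,"tz":0,"twist":0,"gripper":0},
])

```text
time: 11.73
position: [0.534, -0.2826, 0.1499]
tool_rot: [-180.0, -0.0, 91.9]
contact_force: [-0.4, -0.2, -4.8]
gripper_width: 0.0219
grasp_force: 40.0
```

Request:
apply_moves([
  {"tx":0,"ty":0,"tz":-0.06,"twist":0,"gripper":0},
  {"tx":0,"ty":0,"tz":-0.06,"twist":0,"gripper":0},
  {"tx":0,"ty":0,"tz":0,"twist":0,"gripper":0},
])

```text
time: 11.98
position: [0.534, -0.2824, 0.1507]
tool_rot: [-180.0, -0.0, 91.9]
contact_force: [0.9, -1.4, -10.9]
gripper_width: 0.0216
grasp_force: 40.0
```

Pulling on the cap; continue slowly.

Request:
apply_moves([
  {"tx":0,"ty":0,"tz":-0.06,"twist":0,"gripper":0},
  {"tx":0,"ty":0,"tz":-0.06,"twist":0,"gripper":0},
  {"tx":0,"ty":0,"tz":-0.06,"twist":0,"gripper":0},
  {"tx":0,"ty":0,"tz":0,"twist":0,"gripper":0},
])

```text
time: 12.32
position: [0.5341, -0.2826, 0.1535]
tool_rot: [-180.0, -0.0, 91.9]
contact_force: [-0.3, -0.2, -3.0]
gripper_width: 0.0217
grasp_force: 40.0
```

Request:
apply_moves([
  {"tx":0,"ty":0,"tz":-0.06,"twist":0,"gripper":0},
  {"tx":0,"ty":0,"tz":-0.06,"twist":0,"gripper":0},
  {"tx":0,"ty":0,"tz":-0.06,"twist":0,"gripper":0},
  {"tx":0,"ty":0,"tz":0,"twist":0,"gripper":0},
])

```text
time: 12.65
position: [0.5348, -0.2829, 0.1559]
tool_rot: [179.9, 0.1, 91.9]
contact_force: [-0.9, -1.8, -2.6]
gripper_width: 0.0219
grasp_force: 40.0
```

Request:
apply_moves([
  {"tx":0,"ty":0,"tz":-0.2,"twist":0,"gripper":0},
  {"tx":0,"ty":0,"tz":-0.3,"twist":0,"gripper":0},
  {"tx":0,"ty":0,"tz":-0.4,"twist":0,"gripper":0},
  {"tx":0,"ty":0,"tz":-0.5,"twist":0,"gripper":0},
  {"tx":0,"ty":0,"tz":-0.5,"twist":0,"gripper":0},
  {"tx":0,"ty":0,"tz":-0.6,"twist":0,"gripper":0},
  {"tx":0,"ty":0,"tz":-0.6,"twist":0,"gripper":0},
  {"tx":0,"ty":0,"tz":-0.6,"twist":0,"gripper":0},
  {"tx":0,"ty":0,"tz":-0.3,"twist":0,"gripper":0},
  {"tx":0,"ty":0,"tz":0,"twist":0,"gripper":0},
])

```text
time: 13.48
position: [0.5347, -0.2829, 0.196]
tool_rot: [179.9, 0.1, 91.9]
contact_force: [-0.1, -0.8, -2.6]
gripper_width: 0.0219
grasp_force: 40.0
```

```bash
cat > chk.py <<'E'
from h import *
c=cap('wrist');s=manip.read_state();print(s['position'],s['contact_force'],s['tool_rot'],s['gripper_width'])
rb=(200,150,400,275)
m,st,ce=big(mask(c,[0,150,50],[3,255,255],rb)|mask(c,[168,120,50],[179,255,255],rb));print('red',st,ce)
g=cv2.cvtColor(c['pixels'],cv2.COLOR_RGB2GRAY).astype(int)
print(g[194,225:305:2].tolist())
E
python3 chk.py
```

```text
[ 0.5344534  -0.28272537  0.19542189] [ 0.19430556  0.13119762 -3.25864146] [1.79951189e+02 2.72526267e-02 9.18885879e+01] 0.021734518474682888
red [ 252  193   51   51 1809] [278.02929795 216.48756219]
[191, 180, 139, 127, 127, 123, 121, 121, 122, 122, 123, 124, 122, 124, 125, 121, 119, 118, 119, 123, 115, 107, 99, 82, 65, 64, 67, 63, 64, 66, 71, 92, 110, 117, 119, 121, 127, 169, 183, 184]
```

Request:
apply_moves([
  {"tx":0,"ty":0,"tz":-0.4,"twist":0,"gripper":0},
  {"tx":0,"ty":0,"tz":-0.8,"twist":0,"gripper":0},
  {"tx":0,"ty":0,"tz":-1,"twist":0,"gripper":0},
  {"tx":0,"ty":0,"tz":-1,"twist":0,"gripper":0},
  {"tx":0,"ty":0,"tz":-1,"twist":0,"gripper":0},
  {"tx":0,"ty":0,"tz":-1,"twist":0,"gripper":0},
  {"tx":0.2,"ty":-0.1,"tz":-0.8,"twist":0,"gripper":0},
  {"tx":0.5,"ty":-0.3,"tz":-0.4,"twist":0,"gripper":0},
  {"tx":0.8,"ty":-0.4,"tz":0,"twist":0,"gripper":0},
  {"tx":1.1,"ty":-0.5,"tz":0,"twist":0,"gripper":0},
])

```text
time: 14.37
position: [0.5199, -0.2565, 0.2589]
tool_rot: [180.0, 0.0, 91.9]
contact_force: [0.1, 0.1, -1.9]
gripper_width: 0.0216
grasp_force: 40.0
```

Request:
apply_moves([
  {"tx":1.4,"ty":-0.6,"tz":0,"twist":0,"gripper":0},
  {"tx":1.7,"ty":-0.7,"tz":0,"twist":0,"gripper":0},
  {"tx":1.7,"ty":-0.8,"tz":0,"twist":0,"gripper":0},
  {"tx":1.7,"ty":-0.8,"tz":0,"twist":0,"gripper":0},
  {"tx":1.7,"ty":-0.8,"tz":0,"twist":0,"gripper":0},
  {"tx":1.7,"ty":-0.8,"tz":0,"twist":0,"gripper":0},
  {"tx":1.7,"ty":-0.8,"tz":0,"twist":0,"gripper":0},
  {"tx":1.7,"ty":-0.6,"tz":0,"twist":0,"gripper":0},
  {"tx":1.4,"ty":-0.5,"tz":0,"twist":0,"gripper":0},
  {"tx":1.1,"ty":-0.3,"tz":0,"twist":0,"gripper":0},
])

```text
time: 15.2
position: [0.4462, -0.0995, 0.2582]
tool_rot: [-179.9, -0.0, 91.9]
contact_force: [-0.0, -0.3, -2.5]
gripper_width: 0.0219
grasp_force: 40.0
```

Request:
apply_moves([
  {"tx":0.8,"ty":-0.2,"tz":0,"twist":0,"gripper":0},
  {"tx":0.4,"ty":-0.1,"tz":0,"twist":0,"gripper":0},
  {"tx":0,"ty":0,"tz":0,"twist":0,"gripper":0},
  {"tx":0,"ty":0,"tz":0,"twist":0,"gripper":0},
])

```text
time: 15.53
position: [0.445, -0.0895, 0.2589]
tool_rot: [180.0, 0.0, 91.9]
contact_force: [-0.4, 0.7, -1.8]
gripper_width: 0.0218
grasp_force: 40.0
```

```bash
python3 chk.py; python3 - <<'E'
from h import *
c=cap('wrist','w10');d=cap('side','s10')
for C,b in((c,None),(d,(195,195,265,260))):
    B=mask(C,[98,140,50],[125,255,255],b)
    n,l,s,ce=cv2.connectedComponentsWithStats(B)
    for i in range(1,n):
        if s[i,4]>300:
            h=cv2.convexHull(np.argwhere(l==i)[:,::-1].astype(np.int32));q=cv2.approxPolyDP(h,4,True).reshape(-1,2)
            print(s[i],q.tolist(),onz(C,q,.014).round(4).tolist(),onz(C,q,.0).round(4).tolist())
E
```

```text
[ 0.44511798 -0.08974949  0.25890918] [-0.17883602 -0.34130291 -2.54533289] [1.79985097e+02 1.62298486e-02 9.18919649e+01] 0.021862900447876348
red [ 252  193   53   51 1853] [278.54776039 216.57312466]
[55, 56, 81, 95, 96, 100, 100, 101, 102, 104, 106, 106, 105, 105, 105, 107, 109, 108, 106, 93, 99, 94, 80, 71, 65, 67, 66, 65, 65, 70, 71, 86, 105, 113, 114, 113, 109, 73, 54, 56]
[ 216   37  111  107 9875] [[325, 42], [315, 143], [216, 137], [217, 37]] [[0.4886, 0.0586, 0.014], [0.4846, -0.0469, 0.014], [0.3728, -0.0439, 0.014], [0.3752, 0.0597, 0.014]] [[0.4902, 0.0608, 0.0], [0.4861, -0.0483, 0.0], [0.3705, -0.0452, 0.0], [0.3729, 0.062, 0.0]]
[  402    44   110   142 12981] [[509, 166], [416, 184], [404, 65], [506, 45]] [[0.715, -0.0641, 0.014], [0.6067, -0.0898, 0.014], [0.575, 0.0396, 0.014], [0.6837, 0.0658, 0.014]] [[0.7244, -0.066, 0.0], [0.6124, -0.0927, 0.0], [0.5797, 0.0411, 0.0], [0.692, 0.0682, 0.0]]
[215 216  41  28 721] [[255, 236], [221, 243], [215, 220], [243, 220]] [[0.485, -0.0545, 0.014], [0.3769, -0.0506, 0.014], [0.3802, 0.0517, 0.014], [0.4667, 0.0241, 0.014]] [[0.4879, -0.0422, 0.0], [0.3784, -0.0383, 0.0], [0.3818, 0.0653, 0.0], [0.4694, 0.0374, 0.0]]
```

Request:
apply_moves([
  {"tx":0.4,"ty":0,"tz":0,"twist":0,"gripper":0},
  {"tx":0.8,"ty":0,"tz":0,"twist":0,"gripper":0},
  {"tx":1.2,"ty":0,"tz":0,"twist":0,"gripper":0},
  {"tx":1.5,"ty":0,"tz":0,"twist":0,"gripper":0},
  {"tx":1.6,"ty":0,"tz":0,"twist":0,"gripper":0},
  {"tx":1.5,"ty":0,"tz":0,"twist":0,"gripper":0},
  {"tx":1.2,"ty":0,"tz":0.2,"twist":0,"gripper":0},
  {"tx":0.8,"ty":0,"tz":0.4,"twist":0,"gripper":0},
  {"tx":0.5,"ty":0,"tz":0.6,"twist":0,"gripper":0},
  {"tx":0.15,"ty":0,"tz":0.8,"twist":0,"gripper":0},
])

```text
time: 16.52
position: [0.4418, 0.0077, 0.2386]
tool_rot: [180.0, -0.0, 91.9]
contact_force: [-0.8, -0.5, -3.1]
gripper_width: 0.0216
grasp_force: 40.0
```

Request:
apply_moves([
  {"tx":0,"ty":0,"tz":1.2,"twist":0,"gripper":0},
  {"tx":0,"ty":0,"tz":1.5,"twist":0,"gripper":0},
  {"tx":0,"ty":0,"tz":1.5,"twist":0,"gripper":0},
  {"tx":0,"ty":0,"tz":1.5,"twist":0,"gripper":0},
  {"tx":0,"ty":0,"tz":1.5,"twist":0,"gripper":0},
  {"tx":0,"ty":0,"tz":1.5,"twist":0,"gripper":0},
  {"tx":0,"ty":0,"tz":1.3,"twist":0,"gripper":0},
  {"tx":0,"ty":0,"tz":1,"twist":0,"gripper":0},
  {"tx":0,"ty":0,"tz":0.6,"twist":0,"gripper":0},
  {"tx":0,"ty":0,"tz":0.2,"twist":0,"gripper":0},
])

```text
time: 17.35
position: [0.441, 0.0068, 0.1197]
tool_rot: [-179.9, -0.0, 91.9]
contact_force: [-0.5, 0.2, -2.2]
gripper_width: 0.0217
grasp_force: 40.0
```

Request:
apply_moves([
  {"tx":0,"ty":0,"tz":0,"twist":0,"gripper":0},
  {"tx":0,"ty":0,"tz":0,"twist":0,"gripper":0},
  {"tx":0,"ty":0,"tz":0,"twist":0,"gripper":0},
])

```text
time: 17.6
position: [0.4421, 0.007, 0.1214]
tool_rot: [179.9, 0.0, 91.9]
contact_force: [0.9, -0.6, -2.8]
gripper_width: 0.0217
grasp_force: 40.0
```

```bash
python3 chk.py; python3 - <<'E'
from h import *
c=cap('wrist','w11')
B=mask(c,[98,140,50],[125,255,255],(120,100,360,330))
ys,xs=np.nonzero(B);print(xs.min(),xs.max(),ys.min(),ys.max(), [np.nonzero(B[y])[0][[0,-1]].tolist() if B[y].any() else 0 for y in range(110,270,15)])
E
```

```text
[0.44211974 0.00701593 0.1214783 ] [-0.34382517 -0.14785457 -2.30773985] [1.79923763e+02 4.12186799e-03 9.18948042e+01] 0.021907023393375708
red [ 252  194   52   50 1824] [278.09594298 216.55811404]
[70, 70, 87, 102, 102, 105, 103, 103, 107, 107, 107, 108, 108, 110, 108, 109, 112, 112, 110, 97, 103, 95, 85, 73, 68, 72, 74, 69, 70, 72, 74, 86, 105, 114, 116, 116, 114, 87, 76, 75]
191 359 142 311 [0, 0, 0, [191, 344], [192, 330], [192, 312], [193, 315], [194, 318], [194, 322], [194, 324], [194, 326]]
```

Request:
apply_moves([
  {"tx":0,"ty":0,"tz":0.4,"twist":0,"gripper":0},
  {"tx":0,"ty":0,"tz":0.5,"twist":0,"gripper":0},
  {"tx":0,"ty":0,"tz":0.4,"twist":0,"gripper":0},
  {"tx":0,"ty":0,"tz":0.1,"twist":0,"gripper":0},
  {"tx":0,"ty":0,"tz":0,"twist":0,"gripper":0},
  {"tx":0,"ty":0,"tz":0,"twist":0,"gripper":0},
])

```text
time: 18.2
position: [0.4415, 0.007, 0.1067]
tool_rot: [-180.0, -0.0, 91.9]
contact_force: [0.4, -0.1, -1.5]
gripper_width: 0.0217
grasp_force: 40.0
```

Request:
apply_moves([
  {"tx":0,"ty":0,"tz":0.1,"twist":0,"gripper":0},
  {"tx":0,"ty":0,"tz":0.07,"twist":0,"gripper":0},
  {"tx":0,"ty":0,"tz":0,"twist":0,"gripper":0},
  {"tx":0,"ty":0,"tz":0,"twist":0,"gripper":0},
])

```text
time: 18.53
position: [0.4416, 0.007, 0.1052]
tool_rot: [180.0, -0.0, 91.9]
contact_force: [0.2, 0.8, -2.6]
gripper_width: 0.0215
grasp_force: 40.0
```

Request:
apply_moves([
  {"tx":0,"ty":0,"tz":0.05,"twist":0,"gripper":0},
  {"tx":0,"ty":0,"tz":0,"twist":0,"gripper":0},
  {"tx":0,"ty":0,"tz":0,"twist":0,"gripper":0},
])

```text
time: 18.78
position: [0.4416, 0.007, 0.1047]
tool_rot: [180.0, 0.0, 91.9]
contact_force: [-0.0, -0.3, -2.5]
gripper_width: 0.0222
grasp_force: 40.0
```

Request:
apply_moves([
  {"tx":0,"ty":0,"tz":0.04,"twist":0,"gripper":0},
  {"tx":0,"ty":0,"tz":0,"twist":0,"gripper":0},
  {"tx":0,"ty":0,"tz":0,"twist":0,"gripper":0},
])

```text
time: 19.03
position: [0.4417, 0.007, 0.1045]
tool_rot: [180.0, 0.0, 91.9]
contact_force: [-0.4, -0.5, 4.4]
gripper_width: 0.0216
grasp_force: 40.0
```

Request:
apply_moves([
  {"tx":0,"ty":0,"tz":-0.02,"twist":0,"gripper":0},
  {"tx":0,"ty":0,"tz":0,"twist":0,"gripper":0.5},
  {"tx":0,"ty":0,"tz":0,"twist":0,"gripper":0.5},
  {"tx":0,"ty":0,"tz":0,"twist":0,"gripper":0.5},
  {"tx":0,"ty":0,"tz":0,"twist":0,"gripper":0.5},
  {"tx":0,"ty":0,"tz":0,"twist":0,"gripper":0.5},
])

```text
time: 19.53
position: [0.4416, 0.007, 0.1045]
tool_rot: [180.0, 0.0, 91.9]
contact_force: [1.0, -1.7, -0.2]
gripper_width: 0.0435
grasp_force: 0.0
```

Request:
apply_moves([
  {"tx":0,"ty":0,"tz":-0.5,"twist":0,"gripper":0.5},
  {"tx":0,"ty":0,"tz":-1,"twist":0,"gripper":0.5},
  {"tx":0,"ty":0,"tz":-2,"twist":0,"gripper":0.5},
  {"tx":0,"ty":0,"tz":-3,"twist":0,"gripper":0.5},
  {"tx":0,"ty":0,"tz":-3,"twist":0,"gripper":0.5},
  {"tx":0,"ty":0,"tz":-3,"twist":0,"gripper":0.5},
  {"tx":0,"ty":0,"tz":-3,"twist":0,"gripper":0.5},
  {"tx":0,"ty":0,"tz":0,"twist":0,"gripper":0.5},
  {"tx":0,"ty":0,"tz":0,"twist":0,"gripper":0.5},
])

```text
time: 20.28
position: [0.4427, 0.007, 0.2618]
tool_rot: [179.7, 0.0, 91.9]
contact_force: [-1.0, 0.4, -0.4]
gripper_width: 0.044
grasp_force: 0.0
```

```bash
python3 - <<'E'
from h import *
c=cap('wrist');d=cap('side');e=cap('scene');s=manip.read_state();print(s['time'],s['position'],s['contact_force'],s['gripper_width'])
O=([4,120,90],[17,255,255]);R=([0,150,50],[3,255,255])
P=proj(c,[[.441,.007,.147],[.4418,.007,.022]]);Q=proj(d,[[.441,.007,.121],[.44,.007,.022]]);V=proj(e,[[.441,.007,.121],[.44,.007,.022]]);print(P,Q,V)
f=lambda C,k,u,w:big(mask(C,*k,tuple(int(max(0,x)) for x in(u[0]-w,u[1]-w,u[0]+w,u[1]+w))))[1:]
for C,U in((d,Q),(e,V)): print('handle',f(C,O,U[0],14))
print(tri([d,e],[f(d,O,Q[0],14)[1],f(e,O,V[0],14)[1]]))
for k,u in((O,P[0]),(R,P[1])): print(f(c,k,u,60))
E
```

```text
20.4333 [0.44072066 0.00701532 0.25867639] [-0.20643583 -0.05789516 -0.03366999] 0.044023217029342726
[[276.74051889 211.40238979]
 [277.03244843 180.00327812]] [[234.33723037 201.35068664]
 [236.10235251 223.79947897]] [[300.8510746  224.21080692]
 [300.10153929 242.97922871]]
handle (array([231, 194,   9,  16, 107], dtype=int32), array([235.12149533, 201.17757009]))
handle (array([299, 218,   7,  13,  52], dtype=int32), array([302.59615385, 223.        ]))
[0.44020758 0.00165291 0.12497569]
(array([262, 191,  28,  32, 590], dtype=int32), array([275.52033898, 209.55762712]))
(array([260, 163,  31,  20, 501], dtype=int32), array([274.84031936, 172.91417166]))
```

```bash
python3 -c "
from station import manip
print(manip.close_job())"
```

```text
the job is handed in; nothing more can be done
None
```

The red cap is off its post, and the puller stands upright in the blue tray with the cap still on its fork; I handed the job in at about 20 s. The last camera check found both where they should be, though I took no final look at the grey cap or the bystanders.

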